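Clamp a plaque on the carving stand

TASK

Mount the plaque that has two holes in its board on the carving stand: lower it over the two locating pins until the board lies flush on the metal block. Then clamp it by pushing the stand's leaning hand-pump plunger all the way down to its stop, keeping it there for a moment, and letting it spring back. Leave the plaque on the stand and everything else where it is.

Things in the scene. Friction and masses are not known exactly. Their poses are not given: they have to be found in the camera images.
- plaque: Loose plaque, 0.2 to 0.45 kg: plywood board 160 (x) x 110 (y) x 10 mm with a white plaster block 90 (x) x 50 (y) x 28 mm central on top (10 to 38 mm above the underside; grasp it across its 50 mm). Two 13 mm holes through the board at x = -62 and +62 mm, y = 0. Origin: centre of the underside; z up. Goes on the pins either way round.
- medallion: Another loose board of the same size and plywood, without holes, with a round plaster disc 64 mm across, 22 mm high. Not to be used. Origin: centre of underside.
- stand: Fixed carving stand. Steel base 170 (x) x 300 x 12 mm, y = -90 to +210; aluminium block 170 x 120 mm centred on the origin, flat top at z = 50 mm. Two 10 mm pins with tapered tips rise 22 mm from the top at x = -62 and +62, y = 0. From y = +125 a hand pump (44 mm cylinder, pale wooden plunger head) leans 35 degrees from vertical towards +y. Origin: on the table under the block's centre; z up.
- chuck_top (a point): Centre of the block's flat top, between the two pins, 50 mm above the table; axes as the stand's.
- plunger_top (a point): Centre of the wooden plunger head's top (32 mm across); moves with it. z points out along the pump axis, leaning 35 degrees to the stand's +y: push along -z. x is the stand's x. A clear guard plate 54 mm wide (x), parallel to the axis, 22 mm from it on the upper, block side (-y), reaches 42 mm past the released head and overhangs it: come along the axis, tilted, fingers shut.
- plunger (a joint): Plunger travel in m: 0 released, 0.014 fully down at its stop. Spring: about 4 N at the start, 10 N at the stop; returns by itself.
- tool_tub: Clear tub holding modelling tools, 100 mm across, 75 mm high, tools up to 150 mm; leave alone. Origin: centre of underside.
- water_tub: Small white open tub, 70 mm across, 45 mm high; leave alone. Origin: centre of underside.
- slip_jar: Glass jar, 60 mm across, 70 mm high; leave alone. Origin: centre of underside.
- wood_block: Wooden block 90 x 70 x 70 mm; leave alone. Origin: centre of underside.
- rolling_pin: Wooden rolling pin lying along its y, 260 mm long, 52 mm thick; leave alone. Origin: under its middle.
- loop_tool: Wooden-handled loop tool lying flat along its x, 170 mm long, 11 mm thick; leave alone. Origin: underside of the handle's middle.

How it is judged:
By the outcome, as a careful person would: the job done as asked, in the order asked, and still so for the second after the job is handed in, with the robot touching nothing.
It also fails if it takes over 54 s, if anything falls off the work surface, if the arm or the gripper's body presses on something with over 40 N, if the wrist force passes 120 N, or if a joint passes its speed limit or range.

ROBOT

A 7-joint arm with a two-finger parallel gripper is mounted at the origin on the work surface. World frame = base frame: x ahead of the robot, y to its left, z up, the work surface at z = 0. Lengths are in m, angles in degrees, forces in N, time in s.
With the tool pointing down it reaches from about 0.425 to 0.875 m from the base axis. Payload 4.7 kg.
Tool frame: the origin (TCP) lies on the centre line of the jaws, within the pads' length; the fingertips stand 17 mm ahead of it and the grasp point (between the pads) lies 2 mm behind it; z points along the fingers, y is the line along which they close (so a half turn about z gives the same grasp; the last joint's range is limited). The gripper opens to 87 mm and grips with 3 to 60 N. Pads are 19 mm wide; open, the fingers measure 117 mm over their backs; the gripper's body (75 mm by 190 mm) begins 51 mm behind the grasp point.
Start: joints at [72.256, 18.392, -4.016, 83.108, 1.295, 78.541, -3.26], TCP at [0.207, -0.616, 0.24] pointing down, gripper open.
Joint ranges: [-163.93, 163.93], [-17.29, 119.83], [-79.2, 71.16], [3.27, 140.29], [-89.18, 269.18], [5.43, 117.66], [-154.24, 154.24]. Speed limits (degrees/s): [147.25, 147.25, 180, 180, 180, 180, 180].

INTERFACE

Orientations are given as [roll, pitch, yaw] about the fixed x, y, z axes, in that order (R = Rz(yaw) Ry(pitch) Rx(roll)).
In Python, from cell import env, read_camera gives the robot as it stands.
- The arm moves only by the shell command python3 -m jog 'ROWS' [FORCE]. ROWS is JSON, a list of rows, each a list of 5 numbers: the opening, from 0 (shut) to 1 (fully open), then the shift along the tool's x, y, z each as a share of 0.02 m, from -1 to 1, then the turn about the tool's z as a share of 45 degrees, from -1 to 1. In form: [[gripper, x, y, z, yaw], ...]. A call has 1 to 12 rows; each row shifts and turns the commanded pose from where the row before left it, along the tool's axes as they then stand; what a row does not reach is not made up. A row lasts 1/12 s, in which the tool goes at most 41.7 mm and 7.16 degrees, less where a joint would pass 70% of its speed; a pose out of reach is approached as far as the arm can. A call with a number of a shift or a turn outside -1 to 1 is refused whole. A call with a gripper value outside its range is refused whole. The fingers move at their own pace and stop on an object; FORCE is the grip in N (left out, the last holds). Time passes only in rows, so rows that do not move let the fingers close. It gives the time, the measured TCP pose, the force, the opening and the grip force at its end, in the units of the state.
- env.get_obs(): the state, without advancing time (a new reading comes with each control period).
- read_camera(name): name is "scene" or "top"; returns a dict with "color" (400x640x3 uint8, red, green, blue), "range_z" (400x640 float32, m along the optical axis (not along the pixel's ray), 0 where there is no reading), "mtx" (3x3 intrinsics, pixels), "k1" (the pictures are not rectified: a ray, as slopes to the right and down, at radius r is drawn at 1 + k1 r^2 times it, then the intrinsics apply), "world_from_camera" (4x4, takes a point from camera to world coordinates). Camera axes: x right, y down, z forward; pixel columns grow to the right and rows downward; lengths in m; the calibration is good to about 2 mm. A picture is of the moment at which its call begins.
- env.sign_off(): hands the job in; it is judged then, once.
The state is a dict: "time_s": time; "qpos": joint angles; "joint_velocities": joint speeds; "effort": joint torques, N m; "tool_pos": TCP position; "tool_rot": TCP orientation; "force": force on the tool from outside, world axes, zero at the start; "wrist_torque": the same for the moment, N m; "grip_width": finger opening in m; "grasp_force": force on a finger pad.
Only numpy, scipy, OpenCV 4.12 (cv2) and the standard library are available. Lean on these libraries where they do the work, as an engineer would, in place of code of your own. Each camera call takes 0.05 s, during which the arm holds its last target. There are 200 camera calls.

## Working session

There is one attempt and no reset: what is moved stays moved. The work goes in short steps, Python scripts to look and compute and a shell command to move; the robot and the scene stay as the last step left them, time stands still between calls to the robot, and variables do not carry over. Pictures are saved under pics/ and viewed, at most 10 in all, crops included, and the job is handed in when it is done.

```bash
ls; mkdir -p pics
cat > h.py <<'E'
import numpy as np, cv2
from cell import env, read_camera
def snap(n,tag):
    c=read_camera(n); np.savez(f'pics/{tag}.npz',**c); cv2.imwrite(f'pics/{tag}.png',c['color'][:,:,::-1]); return c
def load(tag): return dict(np.load(f'pics/{tag}.npz'))
def rays(c,uv):
    K=c['mtx']; k=float(c['k1']); D=np.array([k,0,0,0],float)
    # forward model p*(1+k r^2) = OpenCV radial model
    p=cv2.undistortPointsIter(np.array(uv,float).reshape(-1,1,2),K,D,None,None,(3,50,1e-10)).reshape(-1,2)
    T=c['world_from_camera']; d=np.c_[p,np.ones(len(p))]
    return T[:3,3], d@T[:3,:3].T
def onplane(c,uv,z):
    o,d=rays(c,uv); return o+d*((z-o[2])/d[:,2])[:,None]
def depthpt(c,uv):
    o,d=rays(c,uv); uv=np.array(uv).reshape(-1,2).astype(int)
    return o+d*c['range_z'][uv[:,1],uv[:,0]][:,None]
def cloud(c):
    v,u=np.mgrid[:400,:640]; o,d=rays(c,np.c_[u.ravel(),v.ravel()])
    return (o+d*c['range_z'].reshape(-1,1)).reshape(400,640,3)
def tri(c1,p1,c2,p2):
    o1,d1=rays(c1,[p1]);o2,d2=rays(c2,[p2]);d1=d1[0];d2=d2[0]
    s=np.linalg.lstsq(np.c_[d1,-d2],o2-o1,rcond=None)[0]
    a=o1+s[0]*d1;b=o2+s[1]*d2
    return (a+b)/2,np.linalg.norm(a-b)
E
python3 - <<'E'
from h import *
for n in('scene','top'):
    c=snap(n,n+'0'); print(n,c['k1'],c['mtx'].round(1).tolist(),c['world_from_camera'].round(3).tolist())
print(env.get_obs())
E
```

```text
pics
scene -0.004523104708619894 [[465.4, 0.0, 322.9], [0.0, 465.4, 203.5], [0.0, 0.0, 1.0]] [[0.828, 0.315, -0.464, 1.154], [0.56, -0.493, 0.665, -0.684], [-0.019, -0.811, -0.585, 0.828], [0.0, 0.0, 0.0, 1.0]]
top -0.02211592326741146 [[396.8, 0.0, 316.9], [0.0, 396.8, 202.4], [0.0, 0.0, 1.0]] [[-0.01, -0.994, 0.106, 0.458], [-1.0, 0.009, -0.017, 0.14], [0.016, -0.106, -0.994, 1.222], [0.0, 0.0, 0.0, 1.0]]
{'time_s': 0.1, 'qpos': array([72.25631501, 18.43513785, -4.01495533, 83.16951943,  1.29469972,
       78.53974241, -3.25889774]), 'joint_velocities': array([-0.01460561, -0.13893425, -0.02059798, -0.15197459, -0.08136917,
       -0.06672901, -0.08750722]), 'effort': array([-4.36284690e-04, -4.92567873e+01, -4.06049034e-01, -3.13400102e+01,
       -6.42215274e-02,  3.93570517e-02,  5.94774747e-05]), 'tool_pos': array([ 0.20660275, -0.61579351,  0.238553  ]), 'tool_rot': array([-1.79900814e+02,  5.36419091e-03,  1.85538154e+01]), 'force': array([0.40795677, 0.8369867 , 0.81426948]), 'wrist_torque': array([ 0.02997861, -0.01750764, -0.01618875]), 'grasp_force': 0.0, 'grip_width': 0.08678961266019926}
```

View pics/scene0.png

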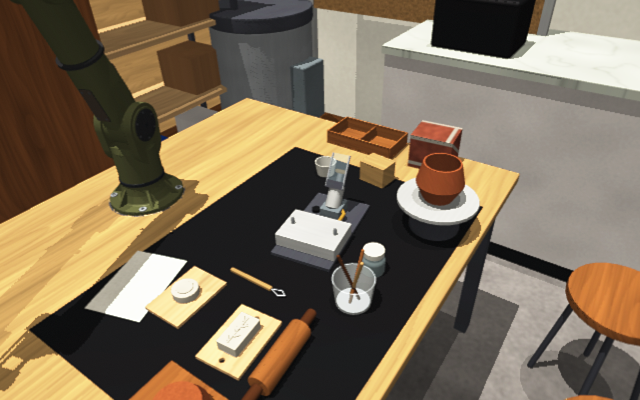

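View pics/top0.png

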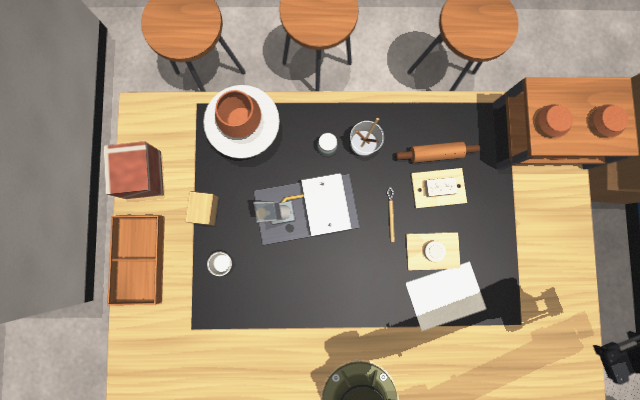

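The scene view shows the holed plaque at about (238,338), the medallion at (186,292), the stand block at (313,235) and the pump at (337,190). In the top view the plaque is at (440,188) with holes at (421,189) and (459,187), and the block is at (326,205) with pins at (322,183) and (330,225). Next I'll measure them.

```bash
python3 -m jog --help 2>&1 | head -20
python3 - <<'E'
from h import *
np.set_printoptions(precision=4,suppress=True)
t=load('top0');s=load('scene0')
ct,cs=cloud(t),cloud(s)
# plaque board: by wood colour in top roi
def comp(c,roi,f):
    hsv=cv2.cvtColor(c['color'],cv2.COLOR_RGB2HSV).astype(int); m=np.zeros((400,640),np.uint8)
    x0,y0,x1,y1=roi; m[y0:y1,x0:x1]=f(hsv[y0:y1,x0:x1])*255
    cn=max(cv2.findContours(m,cv2.RETR_EXTERNAL,cv2.CHAIN_APPROX_NONE)[0],key=cv2.contourArea)
    return m,cn
def rect(P):
    r=cv2.minAreaRect((P[:,:2]*1000).astype(np.float32)); return r
bright=lambda h:h[...,2]>120
white=lambda h:(h[...,2]>150)&(h[...,1]<50)
for nm,c,roi,f,z in [('board t',t,(405,163,475,213),bright,.01),('board s',s,(190,300,285,380),lambda h:(h[...,2]>120),.01),
  ('plaster t',t,(422,174,458,202),white,.038),
  ('block t',t,(298,172,356,240),lambda h:(h[...,2]>185),.05)]:
    m,cn=comp(c,roi,f); P=onplane(c,cn.reshape(-1,2),z); r=rect(P); print(nm,np.array(r[0]),np.array(r[1]),r[2],cv2.contourArea(cn))
# depth heights
for nm,uv in [('board',(418,196)),('plaster',(440,187)),('block',(326,205)),('block',(340,215)),('table',(380,260))]:
    print(nm,depthpt(t,[uv]))
for nm,c,roi,sc in (('a',t,(245,165,480,245),3.4),('b',s,(190,145,380,385),2.4)):
    x0,y0,x1,y1=roi; cv2.imwrite(f'pics/crop_{nm}.png',cv2.resize(c['color'][y0:y1,x0:x1,::-1],None,fx=sc,fy=sc,interpolation=cv2.INTER_CUBIC))
E
```

```text
invalid input: not JSON, or not a number
board t [ 630.0074 -260.1919] [112.3225 163.1339] 5.391451358795166 1774.0
board s [ 632.3328 -261.0046] [114.7966 165.9337] 5.601690292358398 3270.5
plaster t [ 621.4442 -261.3344] [93.0416 73.6179] 89.51318359375 547.0
block t [576.2628 101.9717] [168.4438 138.4283] 9.644830703735352 2206.5
board [[ 0.6041 -0.1945  0.0081]]
plaster [[ 0.6273 -0.2542  0.0391]]
block [[0.5741 0.0931 0.0526]]
block [[0.5445 0.0516 0.0463]]
table [[ 0.4087 -0.072   0.0016]]
```

View pics/crop_a.png

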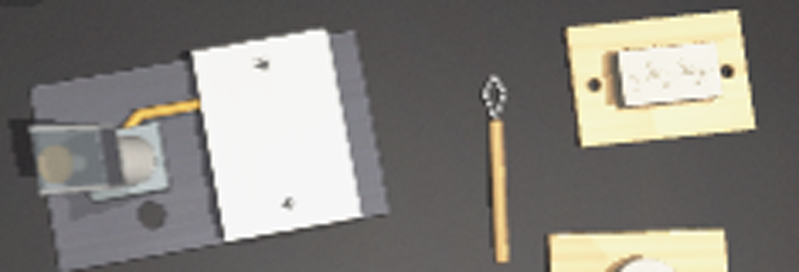

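View pics/crop_b.png

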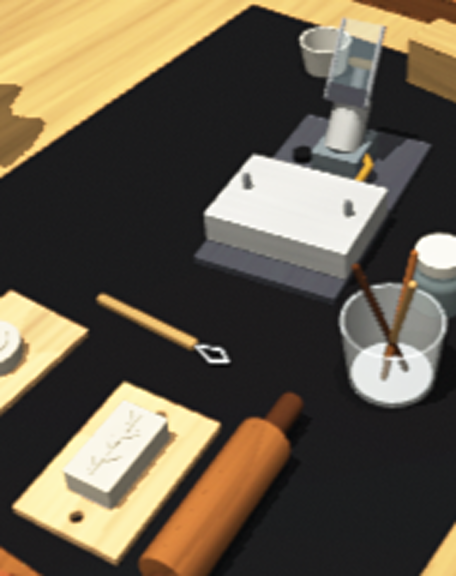

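The crops show the holes in the top crop at (595,85) and (727,72), the pins at (262,64) and (289,203), and the guard tilting out over the pump at (70,160). In the scene crop the pins are at (248,180) and (348,208), and the pump head is under the guard at (350,85). I'll refine the holes, pins and block from both views.

```bash
cat > m.py <<'E'
from h import *
np.set_printoptions(precision=4,suppress=True)
def dark(c,uv,r,hi):
    g=cv2.cvtColor(c['color'],cv2.COLOR_RGB2GRAY).astype(float); u,v=uv
    p=g[v-r:v+r+1,u-r:u+r+1]; bg=np.percentile(p,80); w=np.clip(bg-p-hi,0,None); y,x=np.mgrid[-r:r+1,-r:r+1]
    return (u+(w*x).sum()/w.sum(), v+(w*y).sum()/w.sum())
def pair(a,b,nm):
    c=(a+b)/2;d=b-a;print(nm,c,'len',np.linalg.norm(d[:2]),'ang',np.degrees(np.arctan2(d[1],d[0])))
E
python3 - <<'E'
from m import *
t=load('top0');s=load('scene0')
H=[[dark(t,(420,190),4,25),dark(t,(459,186),4,25)],[dark(s,(222,360),4,25),dark(s,(257,318),4,25)]]
P=[[dark(t,(322,184),4,20),dark(t,(330,225),4,20)],[dark(s,(293,220),7,25),dark(s,(335,231),7,25)]]
print(H,P)
for c,h,n in((t,H[0],'T'),(s,H[1],'S')): a=onplane(c,h,.01);pair(a[0],a[1],'holes'+n)
for c,h,n in((t,P[0],'T'),(s,P[1],'S')): a=onplane(c,h,.061);pair(a[0],a[1],'pins'+n)
for i in(0,1): print('tri pin',tri(t,P[0][i],s,P[1][i]))
print('tri hole',tri(t,H[0][0],s,H[1][1]),tri(t,H[0][0],s,H[1][0]),tri(t,H[0][1],s,H[1][0]))
# block top via depth clouds (both cams)
for n,c in(('T',t),('S',s)):
    C=cloud(c).reshape(-1,3); m=(abs(C[:,2]-.05)<.012)&(abs(C[:,0]-.576)<.13)&(abs(C[:,1]-.1)<.09)&(c['color'].reshape(-1,3).min(1)>150)
    r=cv2.minAreaRect((C[m][:,:2]*1000).astype(np.float32)); print('block',n,r,m.sum(),np.median(C[m][:,2]))
    m=(abs(C[:,2]-.038)<.01)&(abs(C[:,0]-.631)<.07)&(abs(C[:,1]+.26)<.07); m&=C[:,2]>.031
    r=cv2.minAreaRect((C[m][:,:2]*1000).astype(np.float32)); print('plaster',n,r,m.sum(),np.median(C[m][:,2]))
    m=(C[:,2]>.08)&(abs(C[:,0]-.58)<.1)&(C[:,1]>.15)&(C[:,1]<.4); print('pump',n,m.sum())
    uv=np.argwhere(m.reshape(400,640)); k=np.argsort(-C[m][:,2])[::max(1,m.sum()//25)]; print(np.c_[uv[k][:,::-1],C[m][k]*1000].round(0).astype(int).tolist())
E
```

```text
[[(np.float64(420.8419630796938), np.float64(189.3975686627645)), (np.float64(458.39751184834125), np.float64(185.53850710900474))], [(np.float64(221.411519777932), np.float64(360.1207494795281)), (np.float64(257.6046511627907), np.float64(318.71162790697673))]] [[(np.float64(321.7574047954866), np.float64(183.57545839210155)), (np.float64(329.1333333333333), np.float64(224.39607843137256))], [(np.float64(289.32459677419354), np.float64(216.82071960297768)), (np.float64(335.12407254740316), np.float64(231.96949711459192))]]
holesT [ 0.63   -0.2628  0.01  ] len 0.11891312881112087 ang -84.58146108740091
holesS [ 0.6341 -0.2603  0.01  ] len 0.12440770313486912 ang 93.94023849048563
pinsT [0.5766 0.0951 0.061 ] len 0.12266494540885603 ang -170.52089425138112
pinsS [0.5738 0.0949 0.061 ] len 0.14033069848879404 ang 5.21005477817412
tri pin (array([0.5889, 0.0702, 0.1208]), np.float64(0.10691203247347769))
tri pin (array([0.5663, 0.1148, 0.0156]), np.float64(0.11508890958420571))
tri hole (array([ 0.6271, -0.2009,  0.0105]), np.float64(0.00755963316682707)) (array([ 0.6112, -0.2575, -0.07
[... 1371 characters left out ...]

[[333, 152, 525, 275, 179], [344, 156, 557, 282, 172], [335, 155, 530, 278, 169], [344, 160, 563, 273, 166], [337, 159, 540, 272, 163], [339, 161, 548, 271, 159], [343, 163, 560, 273, 155], [334, 163, 535, 264, 152], [330, 164, 525, 259, 148], [337, 166, 545, 265, 145], [336, 168, 545, 259, 141], [342, 171, 565, 259, 138], [341, 172, 563, 258, 134], [345, 174, 575, 259, 131], [344, 176, 575, 254, 127], [336, 175, 550, 251, 124], [334, 176, 545, 248, 121], [327, 177, 528, 238, 117], [341, 182, 573, 242, 113], [331, 180, 541, 239, 111], [335, 183, 557, 236, 108], [341, 187, 579, 233, 104], [338, 187, 569, 232, 100], [332, 187, 552, 228, 97], [331, 189, 548, 228, 89], [342, 190, 574, 246, 84]]
```

```bash
python3 -m jog '[[0.85,1,-0.39,0,0],[0.85,1,-0.39,0,0],[0.85,1,-0.39,0,0],[0.85,1,-0.39,0,0],[0.85,1,-0.39,0,0],[0.85,1,-0.39,0,0],[0.85,1,-0.39,0,0],[0.85,1,-0.39,0,0],[0.85,1,-0.39,0,0],[0.85,1,-0.39,0,0],[0.85,1,-0.39,0,0],[0.85,1,-0.39,0,0]]' 30; python3 -m jog '[[0.85,1,-0.39,0,0],[0.85,1,-0.39,0,0],[0.85,1,-0.39,0,0],[0.85,1,-0.39,0,0],[0.85,1,-0.39,0,0],[0.85,1,-0.39,0,0],[0.85,1,-0.39,0,0],[0.85,1,-0.39,0,0],[0.85,1,-0.39,0,0],[0.85,1,-0.39,0,0],[0.85,1,-0.39,0,0],[0.85,1,-0.39,0,0]]'; python3 -m jog '[[0.85,0.9,-0.39,0,0],[0.85,0.9,-0.39,0,0],[0.85,0,0,0.4,-0.155],[0.85,0,0,0.4,-0.155],[0.85,0,0,0.4,-0.155],[0.85,0,0,0.4,-0.155],[0.85,0,0,0.4,-0.155],[0.85,0,0,0.4,-0.155],[0.85,0,0,0.4,-0.155],[0.85,0,0,0.4,-0.155],[0.85,0,0,0.4,-0.155],[0.85,0,0,0.4,-0.155]]'; python3 -c "
from cell import env; print(env.get_obs()['qpos'].round(1))"
```

```text
time_s: 1.1
tool_pos: [0.405, -0.4502, 0.239]
tool_rot: [-180.0, 0.0, 18.6]
force: [0.7, 0.2, -0.2]
grip_width: 0.074
grasp_force: 0.0
time_s: 2.1
tool_pos: [0.6027, -0.2853, 0.2389]
tool_rot: [-180.0, 0.1, 18.5]
force: [-0.0, -0.1, 0.3]
grip_width: 0.0738
grasp_force: 0.0
time_s: 3.1
tool_pos: [0.631, -0.2598, 0.1585]
tool_rot: [-179.9, -0.0, 88.6]
force: [-0.1, -0.2, -0.6]
grip_width: 0.0738
grasp_force: 0.0
[ 42.7  28.1 -30.9  82.9  14.7  73.1   9.1]
```

```bash
python3 -m jog '[[0.85,0,0,1,-0.153],[0.85,0,0,1,0],[0.85,0,0,1,0],[0.85,0,0,1,0],[0.85,0,0,1,0],[0.85,0,0,0.8,0],[0.85,0,0,0.4,0],[0.85,0,0,0.2,0],[0.85,0,0,0,0]]'; python3 -m jog '[[0.4,0,0,0,0],[0.4,0,0,0,0],[0.4,0,0,0,0],[0.4,0,0,0,0],[0.4,0,0,0,0],[0.4,0,0,0,0]]' 30
```

```text
time_s: 3.85
tool_pos: [0.6309, -0.2597, 0.0306]
tool_rot: [-179.9, -0.0, 95.2]
force: [0.3, 0.2, -0.6]
grip_width: 0.0739
grasp_force: 0.0
time_s: 4.35
tool_pos: [0.6318, -0.26, 0.0323]
tool_rot: [180.0, 0.0, 95.2]
force: [-0.1, -0.3, 3.3]
grip_width: 0.0497
grasp_force: 30.0
```

```bash
python3 -m jog '[[0.4,0,0,-0.5,0],[0.4,0,0,-1,0],[0.4,0,0,-1,0],[0.4,0,0,-1,0],[0.4,0,0,-1,0],[0.4,0,0,-1,0],[0.4,0.99,-0.06,0,0],[0.4,0.99,-0.06,0,0],[0.4,0.99,-0.06,0,0],[0.4,0.99,-0.06,0,0],[0.4,0.99,-0.06,0,0],[0.4,0.99,-0.06,0,0]]'; python3 -m jog '[[0.4,0.99,-0.06,0,0],[0.4,0.99,-0.06,0,0],[0.4,0.99,-0.06,0,0],[0.4,0.99,-0.06,0,0],[0.4,0.99,-0.06,0,0],[0.4,0.99,-0.06,0,0],[0.4,0.99,-0.06,0,0],[0.4,0.99,-0.06,0,0],[0.4,0.99,-0.06,0,0],[0.4,0.99,-0.06,0,0],[0.4,0.99,-0.06,0,0],[0.4,0.99,-0.06,0,0]]';python3 -m jog '[[0.4,0,0,0,-0.155],[0.4,0,0,0,-0.155],[0.4,0,0,0,-0.155],[0.4,0,0,0,-0.155],[0.4,0,0,0,-0.155],[0.4,0,0,0,-0.155],[0.4,0,0,0,-0.155],[0.4,0,0,0,-0.155],[0.4,0,0,0,-0.155],[0.4,0,0,0,-0.155],[0.4,0,0,0,-0.155],[0.4,0,0,0,-0.155]]';python3 -m jog '[[0.4,0,0,0,-0.155],[0.4,0,0,0,-0.075],[0.4,0,0,0,0],[0.4,0,0,0,0]]'
python3 - <<'E'
from m import *
t=snap('top','top1');s=snap('scene','scene1'); print(env.get_obs()['qpos'].round(1),env.get_obs()['tool_pos'])
cv2.imwrite('pics/v1.png',np.vstack([cv2.resize(t['color'][150:260,240:400,::-1],None,fx=3,fy=3)[:, :480],cv2.resize(s['color'][140:280,250:410,::-1],(480,270))]))
E
```

```text
time_s: 5.35
tool_pos: [0.6128, -0.1411, 0.1415]
tool_rot: [-180.0, -0.0, 95.2]
force: [0.1, 0.8, -1.8]
grip_width: 0.0498
grasp_force: 30.0
time_s: 6.35
tool_pos: [0.577, 0.094, 0.1417]
tool_rot: [-180.0, 0.0, 95.2]
force: [-0.0, 0.6, -1.0]
grip_width: 0.0499
grasp_force: 30.0
time_s: 7.35
tool_pos: [0.5773, 0.093, 0.1416]
tool_rot: [-180.0, -0.0, 179.2]
force: [-0.4, -0.3, -3.7]
grip_width: 0.0497
grasp_force: 30.0
time_s: 7.68
tool_pos: [0.5774, 0.093, 0.1415]
tool_rot: [-180.0, -0.0, -170.9]
force: [-0.3, -0.1, -1.6]
grip_width: 0.0501
grasp_force: 30.0
[ 35.2  24.6 -58.   98.1  22.1  69.7  70.9] [0.5775 0.093  0.1416]
```

View pics/v1.png

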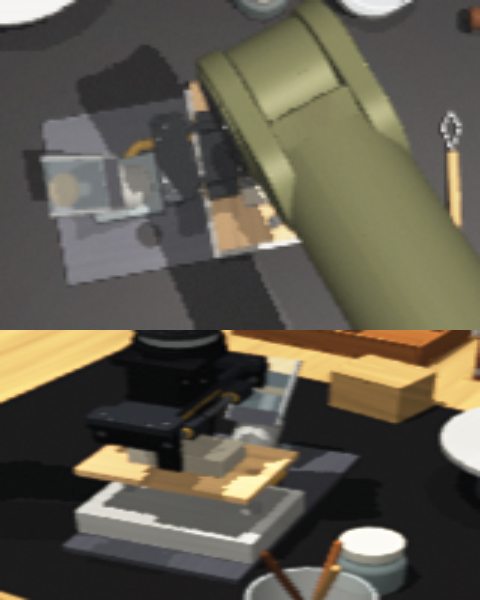

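The held board sits squarely above the block. Its near edge is visible in the scene view at about (75–295, 470) of the composite. Next I'll measure the board against the stand from the depth data.

Run:
```python
from m import *
s=load('scene1'); t=load('top1'); a=np.radians(9.65); X=np.array([np.cos(a),np.sin(a)]);Y=np.array([-X[1],X[0]]); o=np.array([.578,.0944])
for n,c in(('S',s),('T',t)):
    C=cloud(c).reshape(-1,3); rgb=c['color'].reshape(-1,3).astype(int); q=C[:,:2]-o; sx,sy=q@X,q@Y
    for nm,m in(('board',(abs(C[:,2]-.119)<.006)&(abs(sx)<.1)&(abs(sy)<.08)&(rgb[:,0]-rgb[:,2]>25)),('block',(abs(C[:,2]-.05)<.006)&(abs(sx)<.11)&(abs(sy)<.08))):
        P=np.c_[sx,sy][m]*1000
        if m.sum()<30: continue
        print(n,nm,m.sum(),np.median(C[m][:,2]),'x',np.percentile(P[:,0],[0,1,99,100]).round(1),'y',np.percentile(P[:,1],[0,1,99,100]).round(1))
        r=cv2.minAreaRect(P.astype(np.float32)); print(r)
        for lo in range(-60,60,15):
            k=(P[:,1]>lo)&(P[:,1]<=lo+15)
            if k.sum()>5: print(lo,P[k,0].min().round(1),P[k,0].max().round(1))
```

```text
S board 963 0.11893862474117212 x [-82.3 -79.2  79.3  80.3] y [-59.8 -57.8  51.9  57.1]
((-1.0221023559570312, -1.037017822265625), (117.13701629638672, 162.1501007080078), 89.62672424316406)
-60 -80.7 78.9
-45 -80.1 79.6
-30 -82.3 79.9
-15 -82.0 79.2
0 -76.7 80.0
15 42.9 80.2
30 38.8 80.3
45 32.7 78.7
S block 1369 0.049896968842891964 x [-86.5 -82.2  85.   86. ] y [-65.  -62.1  54.   58.9]
((-0.44701385498046875, -3.734386444091797), (173.05859375, 123.09463500976562), 1.0275108814239502)
-60 -86.0 85.4
-45 -86.5 86.0
-30 -83.0 85.6
-15 -85.9 85.2
0 -84.4 85.1
15 49.0 85.5
30 49.7 84.9
45 47.8 85.0
T board 353 0.11895774937657833 x [-81.2 -80.8  75.7  78.9] y [-15.4 -11.2  54.5  55.3]
((-11.911476135253906, 46.135013580322266), (171.4182891845703, 64.9045181274414), 21.715425491333008)
-15 -81.0 -53.3
0 -81.2 -46.2
15 -80.9 -34.4
30 -80.7 60.0
45 -80.9 78.9
T block 141 0.050004509387396645 x [-85.2 -85.   81.4  83.3] y [-22.7 -21.   60.4  60.5]
((-15.333808898925781, 50.31999588012695), (185.2398223876953, 74.6498794555664), 25.941631317138672)
-15 -85.1 -55.0
0 -84.6 -61.0
15 -84.9 -80.0
30 -85.2 -80.1
45 -84.9 83.3
```

```bash
python3 -m jog '[[0.4,-0.035,0.045,0.6,-0.012],[0.4,0,0,0.6,0],[0.4,0,0,0.5,0],[0.4,0,0,0.2,0],[0.4,0,0,0.15,0],[0.4,0,0,0.15,0],[0.4,0,0,0,0]]'
```

```text
time_s: 8.37
tool_pos: [0.578, 0.0942, 0.0969]
tool_rot: [180.0, -0.0, -170.2]
force: [-0.3, -0.6, -3.2]
grip_width: 0.0499
grasp_force: 30.0
```

```bash
python3 -m jog '[[0.4,0,0,0.2,0],[0.4,0,0,0.2,0],[0.4,0,0,0.15,0],[0.4,0,0,0.1,0],[0.4,0,0,0.05,0],[0.4,0,0,0,0],[0.4,0,0,0,0]]'
```

```text
time_s: 8.95
tool_pos: [0.5783, 0.0942, 0.0836]
tool_rot: [-180.0, 0.0, -170.2]
force: [-0.6, -0.2, -3.0]
grip_width: 0.0498
grasp_force: 30.0
```

```bash
python3 -m jog '[[0.4,0,0,0.08,0],[0.4,0,0,0.04,0],[0.4,0,0,0,0]]'
```

```text
time_s: 9.2
tool_pos: [0.5787, 0.0943, 0.0823]
tool_rot: [-180.0, 0.0, -170.2]
force: [-1.7, -1.8, 4.3]
grip_width: 0.0497
grasp_force: 30.0
```

```bash
python3 -m jog '[[0.8,0,0,0,0],[0.8,0,0,0,0],[0.8,0,0,0,0],[0.8,0,0,-0.2,0],[0.8,0,0,-1,0],[0.8,0,0,-1,0],[0.8,0,0,-1,0],[0.8,0,0,-1,0],[0.8,0,0,-1,0],[0.8,0,0,-1,0],[0.8,0,0,-1,0],[0.8,0,0,-1,0]]'
python3 - <<'E'
from m import *
s=snap('scene','scene2'); print(env.get_obs()['qpos'].round(1),env.get_obs()['tool_pos'])
a=np.radians(9.65); X=np.array([np.cos(a),np.sin(a)]);Y=np.array([-X[1],X[0]]); o=np.array([.578,.0944])
C=cloud(s).reshape(-1,3); rgb=s['color'].reshape(-1,3).astype(int); q=C[:,:2]-o; sx,sy=q@X*1000,q@Y*1000
m=(abs(C[:,2]-.06)<.008)&(abs(sx)<78)&(abs(sy)<53)&(rgb[:,0]-rgb[:,2]>40)
A=np.c_[sx[m],sy[m],np.ones(m.sum())]; r=np.linalg.lstsq(A,C[m][:,2]*1000,rcond=None)[0]; print(m.sum(),'plane',r)
# head: pale wood points near the pump
h=(sy>140)&(sy<215)&(abs(sx)<25)&(C[:,2]>.08)&(C[:,2]<.2)
for i in np.where(h)[0][::12]: print((i%640,i//640),sx[i].round(),sy[i].round(),(C[i,2]*1000).round(),rgb[i])
cv2.imwrite('pics/v2.png',cv2.resize(s['color'][130:270,260:400,::-1],None,fx=4,fy=4,interpolation=cv2.INTER_CUBIC))
E
```

```text
time_s: 10.2
tool_pos: [0.5782, 0.0943, 0.2464]
tool_rot: [-180.0, 0.0, -170.2]
force: [0.5, 0.3, -0.8]
grip_width: 0.0695
grasp_force: 0.0
[ 37.7  19.7 -61.1  90.2  17.5  80.2  74.9] [0.5801 0.0951 0.2505]
813 plane [ 0.0009  0.0016 59.9131]
(np.int64(333), np.int64(152)) -23.0 190.0 177.0 [216 189 150]
(np.int64(339), np.int64(154)) -5.0 189.0 175.0 [236 220 175]
(np.int64(340), np.int64(155)) -1.0 187.0 174.0 [238 223 177]
(np.int64(336), np.int64(156)) -14.0 190.0 166.0 [237 221 175]
(np.int64(348), np.int64(156)) 22.0 191.0 174.0 [230 216 183]
(np.int64(344), np.int64(157)) 9.0 192.0 167.0 [239 224 179]
(np.int64(339), np.int64(158)) -4.0 188.0 163.0 [239 224 177]
(np.int64(334), np.int64(159)) -16.0 181.0 161.0 [237 238 234]
(np.int64(346), np.int64(159)) 19.0 184.0 167.0 [238 223 176]
(np.int64(340), np.int64(160)) 2.0 182.0 161.0 [235 214 171]
(np.int64(335), np.int64(161)) -13.0 179.0 156.0 [209 215 208]
(np.int64(347), np.int64(161)) 23.0 181.0 163.0 [222 209 182]
(np.int64(342), np.int64(162)) 9.0 178.0 159.0 [111 116 115]
(np.int64(336), np.int64(163)) -7.0 174.0 154.0 [1
[... 1273 characters left out ...]
nt64(178)) -16.0 150.0 116.0 [ 93 105 109]
(np.int64(342), np.int64(178)) 19.0 155.0 121.0 [100 111 114]
(np.int64(337), np.int64(179)) 6.0 150.0 118.0 [137 146 150]
(np.int64(332), np.int64(180)) -8.0 147.0 112.0 [82 84 90]
(np.int64(327), np.int64(181)) -21.0 141.0 109.0 [88 89 95]
(np.int64(340), np.int64(181)) 16.0 147.0 115.0 [111 122 125]
(np.int64(335), np.int64(182)) 2.0 144.0 111.0 [77 76 83]
(np.int64(330), np.int64(183)) -13.0 144.0 103.0 [77 80 85]
(np.int64(328), np.int64(184)) -18.0 141.0 100.0 [77 78 84]
(np.int64(345), np.int64(184)) 25.0 164.0 97.0 [35 35 38]
(np.int64(338), np.int64(186)) 13.0 141.0 101.0 [43 43 46]
(np.int64(329), np.int64(190)) -15.0 140.0 81.0 [87 86 82]
```

View pics/v2.png

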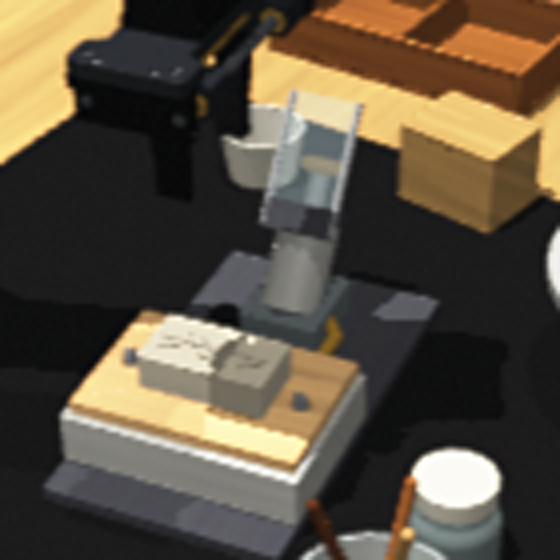

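The board top measures 59.9 mm and level, so the plaque is flush, with both pins showing through (crop 130,355 and 300,400). The pump head is behind the guard at crop (320,165).

The rows have no tilt axis, so I'll try to get the tilt at the arm's reach limit on the right, where leaning outwards matches the pump axis.

```bash
python3 -m jog '[[0,0,0,-0.2,0.155],[0,0,0,-0.2,0.155],[0,0,0,-0.2,0.155],[0,0,0,-0.2,0.155],[0,0,0,-0.2,0.155],[0,0,0,-0.2,0.155],[0,0,0,-0.2,0.155],[0,0,0,-0.2,0.155],[0,0,0,-0.2,0.155],[0,0,0,-0.2,0.155],[0,0,0,-0.2,0.155],[0,0,0,-0.2,0.155]]'
python3 -m jog '[[0,-0.3,-0.2,0,0.14],[0,-1,-0.75,0,0],[0,-1,-0.75,0,0],[0,-1,-0.75,0,0],[0,-1,-0.75,0,0],[0,-1,-0.75,0,0],[0,-1,-0.75,0,0],[0,-1,-0.75,0,0],[0,-1,-0.75,0,0],[0,-1,-0.75,0,0],[0,-1,-0.75,0,0],[0,-1,-0.75,0,0]]'
python3 - <<'E'
from m import *
t=load('top0');s=load('scene2');s0=load('scene0')
p,e=tri(t,(261.2,212.5),s,(340.2,171)); 
a=np.radians(9.65); X=np.array([np.cos(a),np.sin(a)]);Y=np.array([-X[1],X[0]]); o=np.array([.578,.0944])
print('head',p,e,'stand',(p[:2]-o)@X,(p[:2]-o)@Y)
print(env.get_obs()['qpos'].round(1))
# guard plane from both depth clouds
for n,c in(('T',t),('S',s0)):
    C=cloud(c).reshape(-1,3); q=C[:,:2]-o; sx,sy=q@X*1000,q@Y*1000; z=C[:,2]*1000
    u=sy*np.sin(np.radians(35))+z*np.cos(np.radians(35)); w=-sy*np.cos(np.radians(35))+z*np.sin(np.radians(35))
    m=(abs(sx)<35)&(z>112)&(z<215)&(sy>120)&(sy<240)
    h,b=np.histogram(w[m],np.arange(-110,-20,2)); print(n,dict(zip(b[h>3].astype(int).tolist(),h[h>3].tolist())))
    wm=np.median(w[m]); k=m&(abs(w-wm)<5); print('w',wm,'u pct',np.percentile(u[k],[0,1,5,95,99,100]).round(1),'sx',np.percentile(sx[k],[0,2,98,100]).round(1), 'meansx',sx[k].mean())
E
```

```text
time_s: 11.25
tool_pos: [0.5782, 0.0944, 0.2934]
tool_rot: [180.0, 0.0, 105.8]
force: [-0.0, -0.9, -0.1]
grip_width: 0.0025
grasp_force: 0.0
time_s: 12.25
tool_pos: [0.4502, -0.1583, 0.2934]
tool_rot: [180.0, 0.0, 99.8]
force: [-0.6, -0.2, -0.3]
grip_width: 0.0004
grasp_force: 0.0
head [0.548  0.2763 0.1231] 0.0005725944014377661 stand 0.0008924231124251968 0.18431450129581212
[ 51.2  -3.3 -33.3 100.8  -1.8  81.9  28. ]Traceback (most recent call last):
  File "<stdin>", line 12, in <module>
IndexError: boolean index did not match indexed array along axis 0; size of axis is 45 but size of corresponding boolean axis is 44
```

```bash
python3 -m jog '[[0,-1,-0.75,0,0],[0,-1,-0.75,0,0],[0,-1,-0.75,0,0],[0,-1,-0.75,0,0],[0,-1,-0.75,0,0],[0,-1,-0.75,0,0],[0,-1,-0.75,0,0],[0,-1,-0.75,0,0],[0,-1,-0.75,0,0],[0,-1,-0.75,0,0],[0,-1,-0.75,0,0],[0,-1,-0.75,0,0]]'
python3 -m jog '[[0,-1,-0.75,0,0],[0,-1,-0.75,0,0],[0,-1,-0.75,0,0],[0,-1,-0.75,0,0],[0,-1,-0.75,0,0],[0,-1,-0.75,0,0],[0,-1,-0.75,0,0],[0,-1,-0.75,0,0],[0,-1,-0.75,0,0],[0,-1,-0.75,0,0],[0,-1,-0.5,0,0],[0,-1,-0.5,0,0]]'
python3 - <<'E'
from m import *
t=load('top0');s0=load('scene0')
a=np.radians(9.65); X=np.array([np.cos(a),np.sin(a)]);Y=np.array([-X[1],X[0]]); o=np.array([.578,.0944])
print(env.get_obs()['qpos'].round(1))
S,Co=np.sin(np.radians(35)),np.cos(np.radians(35))
for n,c in(('T',t),('S',s0)):
    C=cloud(c).reshape(-1,3); q=C[:,:2]-o; sx,sy=q@X*1000,q@Y*1000; z=C[:,2]*1000
    u=sy*S+z*Co; w=-sy*Co+z*S
    m=(abs(sx)<35)&(z>112)&(z<215)&(sy>120)&(sy<240)
    h,b=np.histogram(w[m],np.arange(-120,0,3)); print(n,[(int(x),int(y)) for x,y in zip(b,h) if y>3])
    wm=np.median(w[m]); k=m&(abs(w-wm)<5); print('w',wm,'u pct',np.percentile(u[k],[0,1,5,95,99,100]).round(1),'sx',np.percentile(sx[k],[0,2,98,100]).round(1), 'meansx',sx[k].mean())
p=np.array([.184314,.1231])*1000; print('head u,w',p[0]*S+p[1]*Co,-p[0]*Co+p[1]*S)
E
```

```text
time_s: 13.25
tool_pos: [0.3137, -0.4254, 0.2933]
tool_rot: [180.0, 0.0, 99.8]
force: [-0.3, -0.3, 0.5]
grip_width: 0.0004
grasp_force: 0.0
time_s: 14.25
tool_pos: [0.1867, -0.691, 0.2931]
tool_rot: [-180.0, 0.0, 99.8]
force: [0.8, 1.0, -0.0]
grip_width: 0.0003
grasp_force: 0.0
[77.3 25.9 -6.9 67.   3.  87.2 80.7]
T [(-63, 12), (-60, 140), (-57, 236), (-54, 13)]
w -56.48985944493193 u pct [175.2 177.  180.2 253.9 256.2 257.2] sx [-27.1 -26.2  25.5  27. ] meansx -0.39617697807438107
S [(-63, 25), (-60, 154), (-57, 230), (-54, 95), (-51, 16)]
w -55.989181793275606 u pct [173.9 175.4 179.3 250.4 253.  254. ] sx [-28.3 -26.6  26.4  27.6] meansx 0.2747610631103826
head u,w 206.55578394158158 -80.37393057626745
```

```bash
python3 -m jog '[[0,-1,-0.3,0,0],[0,-1,-0.3,0,0],[0,-1,-0.3,0,0],[0,-1,-0.3,0,0],[0,-1,-0.3,0,0],[0,-1,-0.3,0,0],[0,-1,-0.3,0,0],[0,-1,-0.3,0,0],[0,-1,-0.3,0,0],[0,-1,-0.3,0,0],[0,-1,-0.3,0,0],[0,-1,-0.3,0,0]]'
python3 -c "
from cell import env; print(env.get_obs()['qpos'].round(1))"
```

```text
time_s: 15.25
tool_pos: [0.1573, -0.8892, 0.2748]
tool_rot: [-179.2, -0.3, 99.9]
force: [0.8, 0.4, 0.1]
grip_width: 0.0009
grasp_force: 0.0
[ 78.9  65.2 -21.9   4.   22.1 111.4  87.5]
```

```bash
python3 -m jog '[[0,-1,0,-1,0],[0,-1,0,-1,0],[0,-1,0,-1,0],[0,-1,0,-1,0]]'
python3 -c "
from cell import env; print(env.get_obs()['qpos'].round(1))"; python3 -m jog '[[0,-1,0,-1,0],[0,-1,0,-1,0],[0,-1,0,-1,0],[0,-1,0,-1,0]]'
python3 -c "
from cell import env; print(env.get_obs()['qpos'].round(1))"
```

```text
time_s: 15.58
tool_pos: [0.164, -0.8896, 0.2954]
tool_rot: [-179.6, 1.4, 100.7]
force: [0.9, 0.6, -0.0]
grip_width: 0.0007
grasp_force: 0.0
[ 79.9  64.8 -64.7   3.4  63.8 112.4  87.3]
time_s: 15.92
tool_pos: [0.1665, -0.8923, 0.3453]
tool_rot: [-179.8, 5.6, 100.8]
force: [-1.2, 0.2, 0.2]
grip_width: 0.0005
grasp_force: 0.0
[ 79.   61.2 -40.3   3.3  39.7 110.6  87.6]
```

```bash
python3 -m jog '[[0,-1,0,-1,0],[0,-1,0,-1,0],[0,-1,0,-1,0],[0,-1,0,-1,0],[0,-1,0,-1,0],[0,-1,0,-1,0]]'
python3 -c "
from cell import env; print(env.get_obs()['qpos'].round(1))"; python3 -m jog '[[0,0,0,0,0]]'
```

```text
time_s: 16.42
tool_pos: [0.166, -0.8905, 0.4221]
tool_rot: [-179.6, 11.9, 100.8]
force: [-0.0, 0.2, -0.0]
grip_width: 0.0006
grasp_force: 0.0
[ 77.4  56.5   2.5   3.3  -1.6 108.4  88.6]
time_s: 16.5
tool_pos: [0.1642, -0.8903, 0.4255]
tool_rot: [-179.3, 12.1, 100.7]
force: [-0.0, -0.6, 0.0]
grip_width: 0.0004
grasp_force: 0.0
```

```bash
python3 -m jog '[[0,-1,0,-1,0],[0,-1,0,-1,0],[0,-1,0,-1,0],[0,-1,0,-1,0],[0,-1,0,-1,0],[0,-1,0,-1,0],[0,-1,0,-1,0],[0,-1,0,-1,0],[0,-1,0,-1,0],[0,-1,0,-1,0],[0,-1,0,-1,0],[0,-1,0,-1,0]]'
python3 -c "
from cell import env; print(env.get_obs()['qpos'].round(1))"
```

```text
time_s: 17.5
tool_pos: [0.1627, -0.8613, 0.581]
tool_rot: [-179.5, 24.1, 100.9]
force: [-0.3, 0.1, -1.6]
grip_width: 0.0004
grasp_force: 0.0
[ 75.5  47.7  52.6   3.3 -49.8 106.1  90. ]
```

```bash
python3 -m jog '[[0,-1,0,-1,0],[0,-1,0,-1,0],[0,-1,0,-1,0],[0,-1,0,-1,0],[0,-1,0,-1,0],[0,-1,0,-1,0],[0,-1,0,-1,0],[0,-1,0,-1,0],[0,-1,0,-1,0],[0,-1,0,-1,0]]'
python3 -c "
from cell import env; print(env.get_obs()['qpos'].round(1))"
```

```text
time_s: 18.33
tool_pos: [0.1541, -0.809, 0.7163]
tool_rot: [-179.4, 34.5, 101.0]
force: [0.4, 0.5, 0.8]
grip_width: 0.0004
grasp_force: 0.0
[ 74.6  39.3  64.9   3.3 -60.9 104.8  90.3]
```

```bash
cat > d.py <<'E'
import sys
from m import *
from scipy.spatial.transform import Rotation as Ro
def stand(sx,u,w):
    S,Co=np.sin(np.radians(35)),np.cos(np.radians(35)); a=np.radians(9.65)
    sy,z=(u*S-w*Co)/1e3,(u*Co+w*S)/1e3
    return np.array([.578+sx/1e3*np.cos(a)-sy*np.sin(a),.0944+sx/1e3*np.sin(a)+sy*np.cos(a),z])
def inst(p):
    a=np.radians(9.65);q=p[:2]-[.578,.0944];sx=q@[np.cos(a),np.sin(a)];sy=q@[-np.sin(a),np.cos(a)];S,Co=np.sin(np.radians(35)),np.cos(np.radians(35))
    return np.array([sx,sy*S+p[2]*Co,-sy*Co+p[2]*S])*1e3
def legs(wps):
    ob=env.get_obs(); p=ob['tool_pos']; R=Ro.from_euler('xyz',ob['tool_rot'],degrees=True)
    print('q',ob['qpos'].round(1),'rot',ob['tool_rot'].round(1),'pos',p,'sx,u,w',inst(p),'tip',inst(p+.017*R.as_matrix()[:,2]))
    for w in wps:
        v=R.inv().apply(w-p)/.02; n=int(np.ceil(abs(v).max())); print(np.round(w,3),'total',v.round(2),'rows',n,'each',(v/max(n,1)).round(2)); p=np.array(w)
E
python3 - <<'E'
from d import *
legs([np.array([.5,-.35,.5]),np.array([.57,.05,.42]),stand(0,360,-80),stand(0,290,-80),stand(0,235,-80)])
E
```

```text
q [ 74.6  39.3  64.9   3.3 -60.9 104.8  90.3] rot [-179.4   34.5  101. ] pos [ 0.1541 -0.809   0.7163] sx,u,w [-569.3616  116.6713 1082.1386] tip [-569.3209   99.6721 1081.98  ]
[ 0.5  -0.35  0.5 ] total [21.98 21.33 -2.2 ] rows 22 each [ 1.    0.97 -0.1 ]
[0.57 0.05 0.42] total [17.9   7.16 -7.51] rows 18 each [ 0.99  0.4  -0.42]
[0.532 0.363 0.249] total [17.78  1.11 -1.85] rows 18 each [ 0.99  0.06 -0.1 ]
[0.539 0.323 0.192] total [-0.03 -0.01  3.5 ] rows 4 each [-0.01 -0.    0.87]
[0.544 0.292 0.147] total [-0.03 -0.01  2.75] rows 3 each [-0.01 -0.    0.92]
```

```bash
python3 -m jog '[[0,1,0.97,-0.1,0],[0,1,0.97,-0.1,0],[0,1,0.97,-0.1,0],[0,1,0.97,-0.1,0],[0,1,0.97,-0.1,0],[0,1,0.97,-0.1,0],[0,1,0.97,-0.1,0],[0,1,0.97,-0.1,0],[0,1,0.97,-0.1,0],[0,1,0.97,-0.1,0],[0,1,0.97,-0.1,0],[0,1,0.97,-0.1,0]]'
python3 - <<'E'
from d import *
legs([np.array([.5,-.35,.5]),np.array([.57,.05,.42])])
E
```

```text
time_s: 19.33
tool_pos: [0.3326, -0.586, 0.6144]
tool_rot: [-179.7, 35.1, 100.5]
force: [-0.3, 0.1, -1.1]
grip_width: 0.0005
grasp_force: 0.0
q [-18.9  -1.9  66.9  69.6  19.6  80.6  61. ] rot [-179.7   35.1  100.5] pos [ 0.3326 -0.586   0.6144] sx,u,w [-355.9522  142.129   868.1999] tip [-355.9077  125.1291  868.2416]
[ 0.5  -0.35  0.5 ] total [11.54 10.37 -1.18] rows 12 each [ 0.96  0.86 -0.1 ]
[0.57 0.05 0.42] total [17.86  7.03 -7.72] rows 18 each [ 0.99  0.39 -0.43]
```

```bash
python3 -m jog '[[0,0.96,0.86,-0.1,0],[0,0.96,0.86,-0.1,0],[0,0.96,0.86,-0.1,0],[0,0.96,0.86,-0.1,0],[0,0.96,0.86,-0.1,0],[0,0.96,0.86,-0.1,0],[0,0.96,0.86,-0.1,0],[0,0.96,0.86,-0.1,0],[0,0.96,0.86,-0.1,0],[0,0.96,0.86,-0.1,0],[0,0.96,0.86,-0.1,0],[0,0.96,0.86,-0.1,0]]'
python3 - <<'E'
from d import *
legs([np.array([.57,.05,.42]),stand(0,360,-80)])
E
```

```text
time_s: 20.33
tool_pos: [0.4988, -0.3503, 0.5007]
tool_rot: [-179.7, 35.1, 100.4]
force: [0.5, 0.5, 0.1]
grip_width: 0.0005
grasp_force: 0.0
q [-28.   -5.2  39.8  85.8  35.8  84.5  23.3] rot [-179.7   35.1  100.4] pos [ 0.4988 -0.3503  0.5007] sx,u,w [-152.6678  166.3361  635.4525] tip [-152.6184  149.3362  635.4833]
[0.57 0.05 0.42] total [17.9   7.09 -7.68] rows 18 each [ 0.99  0.39 -0.43]
[0.532 0.363 0.249] total [17.77  0.97 -2.04] rows 18 each [ 0.99  0.05 -0.11]
```

Good margins now; continue.

```bash
python3 -m jog '[[0,0.99,0.39,-0.43,0],[0,0.99,0.39,-0.43,0],[0,0.99,0.39,-0.43,0],[0,0.99,0.39,-0.43,0],[0,0.99,0.39,-0.43,0],[0,0.99,0.39,-0.43,0],[0,0.99,0.39,-0.43,0],[0,0.99,0.39,-0.43,0],[0,0.99,0.39,-0.43,0],[0,0.99,0.39,-0.43,0],[0,0.99,0.39,-0.43,0],[0,0.99,0.39,-0.43,0]]'
python3 -m jog '[[0,0.99,0.39,-0.43,0],[0,0.99,0.39,-0.43,0],[0,0.99,0.39,-0.43,0],[0,0.99,0.39,-0.43,0],[0,0.99,0.39,-0.43,0],[0,0.99,0.39,-0.43,0]]'
python3 - <<'E'
from d import *
legs([stand(0,360,-80)])
E
```

```text
time_s: 21.33
tool_pos: [0.545, -0.084, 0.448]
tool_rot: [-179.7, 35.1, 100.5]
force: [-0.6, -1.4, 0.9]
grip_width: 0.0006
grasp_force: 0.0
time_s: 21.83
tool_pos: [0.5684, 0.0491, 0.4216]
tool_rot: [-179.7, 35.1, 100.5]
force: [1.6, 0.2, 0.0]
grip_width: 0.0007
grasp_force: 0.0
q [-44.9   9.2  20.2  81.7  31.   98.3 -12.1] rot [-179.7   35.1  100.5] pos [0.5684 0.0491 0.4216] sx,u,w [-17.0475 320.659  277.0495] tip [-17.0089 303.659  277.0835]
[0.532 0.363 0.249] total [17.84  1.07 -2.  ] rows 18 each [ 0.99  0.06 -0.11]
```

```bash
python3 -m jog '[[0,0.99,0.06,-0.11,0],[0,0.99,0.06,-0.11,0],[0,0.99,0.06,-0.11,0],[0,0.99,0.06,-0.11,0],[0,0.99,0.06,-0.11,0],[0,0.99,0.06,-0.11,0],[0,0.99,0.06,-0.11,0],[0,0.99,0.06,-0.11,0],[0,0.99,0.06,-0.11,0],[0,0.99,0.06,-0.11,0],[0,0.99,0.06,-0.11,0],[0,0.99,0.06,-0.11,0]]'
python3 -m jog '[[0,0.99,0.06,-0.11,0],[0,0.99,0.06,-0.11,0],[0,0.99,0.06,-0.11,0],[0,0.99,0.06,-0.11,0],[0,0.99,0.06,-0.11,0],[0,0.99,0.06,-0.11,0]]'
python3 - <<'E'
from d import *
legs([stand(0,290,-80)])
E
```

```text
time_s: 22.83
tool_pos: [0.5445, 0.2582, 0.3055]
tool_rot: [-179.6, 35.2, 100.5]
force: [0.7, 0.3, -0.2]
grip_width: 0.0004
grasp_force: 0.0
time_s: 23.33
tool_pos: [0.5324, 0.3626, 0.2475]
tool_rot: [-179.6, 35.2, 100.5]
force: [-0.1, -0.1, -0.1]
grip_width: 0.0007
grasp_force: 0.0
q [-58.   32.5  11.7  70.6  21.4  99.3 -37.1] rot [-179.6   35.2  100.5] pos [0.5324 0.3626 0.2475] sx,u,w [  0.0292 358.801  -80.912 ] tip [  0.0598 341.8011 -80.86  ]
[0.539 0.323 0.192] total [-0.03 -0.01  3.44] rows 4 each [-0.01 -0.    0.86]
```

```bash
python3 -m jog '[[0,0,0,0.9,0],[0,0,0,0.9,0],[0,0,0,0.9,0],[0,0,0,0.6,0],[0,0,0,0,0]]'
python3 - <<'E'
from d import *
s=snap('scene','scene3')
legs([stand(0,232,-80)])
cv2.imwrite('pics/v3.png',cv2.resize(s['color'][100:250,270:420,::-1],None,fx=4,fy=4,interpolation=cv2.INTER_CUBIC))
E
```

```text
time_s: 23.75
tool_pos: [0.5389, 0.3214, 0.1923]
tool_rot: [-179.4, 35.4, 100.5]
force: [-0.7, -1.3, 0.4]
grip_width: 0.0008
grasp_force: 0.0
q [-56.4  31.5  12.   78.5  21.9  92.2 -37.9] rot [-179.5   35.3  100.5] pos [0.539  0.3228 0.1937] sx,u,w [ -0.1236 291.5183 -78.7078] tip [ -0.1276 274.5185 -78.627 ]
[0.545 0.29  0.144] total [0.08 0.01 2.98] rows 3 each [0.03 0.   0.99]
```

View pics/v3.png

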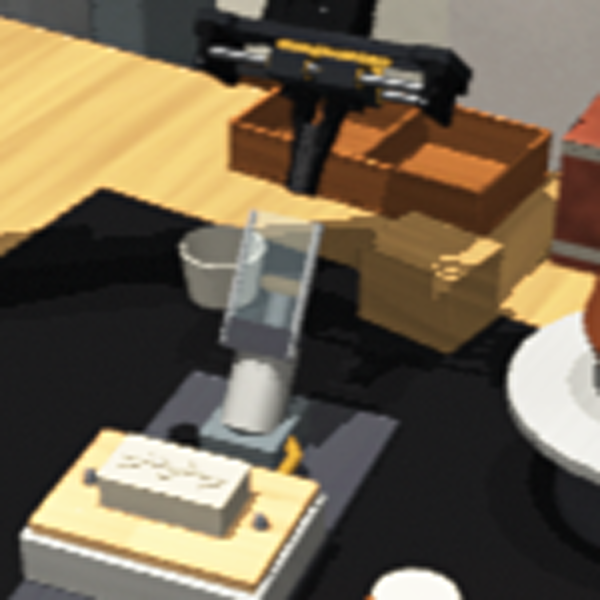

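The shut fingers' tip at crop (305,188) lines up with the cylinder (258,390) and the head (283,285), clear of the guard. I'll go in along the axis.

```bash
python3 -m jog '[[0,0,0,0.7,0],[0,0,0,0.7,0],[0,0,0,0.7,0],[0,0,0,0.2,0],[0,0,0,0.2,0],[0,0,0,0,0]]'
python3 - <<'E'
from d import *
legs([stand(0,230,-80)]); print(env.get_obs()['force'])
E
```

```text
time_s: 24.3
tool_pos: [0.5443, 0.2956, 0.1541]
tool_rot: [-179.6, 35.2, 100.5]
force: [0.6, 0.8, -0.0]
grip_width: 0.0007
grasp_force: 0.0
q [-55.1  31.4  12.3  83.4  22.3  86.9 -38.5] rot [-179.6   35.2  100.5] pos [0.5443 0.2956 0.1541] sx,u,w [  0.5304 243.2452 -78.7709] tip [  0.5684 226.2453 -78.7243]
[0.545 0.289 0.143] total [ 0.06 -0.03  0.66] rows 1 each [ 0.06 -0.03  0.66]
[ 0.6483  0.7905 -0.0122]
```

```bash
python3 -m jog '[[0,0,0,0.2,0],[0,0,0,0.2,0],[0,0,0,0.2,0],[0,0,0,0,0]]'; python3 -m jog '[[0,0,0,0.15,0],[0,0,0,0.15,0],[0,0,0,0,0]]'
python3 - <<'E'
from d import *
legs([]); print(env.get_obs()['force'])
E
```

```text
time_s: 24.63
tool_pos: [0.5453, 0.2878, 0.1435]
tool_rot: [-179.6, 35.2, 100.5]
force: [0.2, -0.6, 0.1]
grip_width: 0.0007
grasp_force: 0.0
time_s: 24.88
tool_pos: [0.546, 0.2853, 0.1394]
tool_rot: [-179.6, 35.2, 100.5]
force: [-1.4, 1.9, 4.2]
grip_width: 0.0005
grasp_force: 2.7
q [-54.7  31.5  12.5  85.   22.5  84.9 -38.6] rot [-179.6   35.2  100.5] pos [0.546  0.2853 0.1394] sx,u,w [  0.4176 225.2183 -78.6124] tip [  0.4567 208.2184 -78.5659]
[-1.3959  1.8886  4.1551]
```

```bash
python3 -m jog '[[0,0,0,0.15,0],[0,0,0,0.15,0],[0,0,0,0.15,0],[0,0,0,0,0]]'; python3 -m jog '[[0,0,0,0.1,0],[0,0,0,0.05,0],[0,0,0,0,0]]'
python3 - <<'E'
from d import *
legs([]); print(env.get_obs()['force'])
E
```

```text
time_s: 25.22
tool_pos: [0.5468, 0.2807, 0.1327]
tool_rot: [-179.7, 35.1, 100.5]
force: [-2.5, 2.7, 9.3]
grip_width: 0.0007
grasp_force: 4.4
time_s: 25.47
tool_pos: [0.547, 0.2797, 0.1312]
tool_rot: [-179.7, 35.1, 100.5]
force: [-3.3, 3.8, 9.9]
grip_width: 0.0008
grasp_force: 5.3
q [-54.4  31.5  12.5  86.   22.6  83.8 -38.8] rot [-179.7   35.1  100.5] pos [0.547  0.2797 0.1312] sx,u,w [  0.474  215.2546 -78.6332] tip [  0.5312 198.2547 -78.603 ]
[-3.3041  3.78    9.8542]
```

```bash
python3 -m jog '[[0,0,0,0.1,0],[0,0,0,0.05,0],[0,0,0,0,0]]'; python3 -m jog '[[0,0,0,0.1,0],[0,0,0,0.05,0],[0,0,0,0,0]]'
python3 - <<'E'
from d import *
legs([]); print(env.get_obs()['force'])
E
```

```text
time_s: 25.72
tool_pos: [0.547, 0.2797, 0.1311]
tool_rot: [-179.8, 35.0, 100.5]
force: [-6.7, 7.2, 20.0]
grip_width: 0.0001
grasp_force: 10.4
time_s: 25.97
tool_pos: [0.5471, 0.2797, 0.131]
tool_rot: [-179.9, 34.9, 100.5]
force: [-11.4, 10.2, 29.9]
grip_width: 0.0005
grasp_force: 15.5
q [-54.3  31.4  12.4  86.2  22.7  83.5 -38.8] rot [-179.9   34.9  100.5] pos [0.5471 0.2797 0.131 ] sx,u,w [  0.5516 215.031  -78.7706] tip [  0.6633 198.0314 -78.786 ]
[-11.3982  10.2016  29.8551]
```

```bash
python3 -m jog '[[0,0,0,0,0],[0,0,0,0,0],[0,0,0,0,0],[0,0,0,0,0],[0,0,0,0,0],[0,0,0,0,0],[0,0,0,0,0],[0,0,0,0,0],[0,0,0,0,0],[0,0,0,0,0],[0,0,0,0,0],[0,0,0,0,0]]'
python3 - <<'E'
from m import *
snap('scene','scene4')
E
python3 -m jog '[[0,0,0,-0.3,0],[0,0,0,-0.3,0],[0,0,0,-0.4,0],[0,0,0,-0.5,0],[0,0,0,-0.7,0],[0,0,0,-0.8,0],[0,0,0,-0.8,0],[0,0,0,-0.8,0],[0,0,0,-0.8,0],[0,0,0,-0.8,0],[0,0,0,-0.8,0],[0,0,0,0,0]]'
python3 - <<'E'
from d import *
s=snap('scene','scene5'); legs([]); p=load('scene4')
f=lambda c:cv2.resize(c['color'][120:260,260:360,::-1],None,fx=4,fy=4,interpolation=cv2.INTER_CUBIC)
cv2.imwrite('pics/v4.png',np.hstack([f(p),f(s)]))
E
```

```text
time_s: 26.97
tool_pos: [0.5471, 0.2797, 0.131]
tool_rot: [-179.9, 34.9, 100.5]
force: [-10.9, 9.4, 30.1]
grip_width: 0.001
grasp_force: 15.5
time_s: 28.02
tool_pos: [0.5342, 0.3569, 0.2406]
tool_rot: [-179.8, 35.0, 100.5]
force: [-1.1, 0.4, 0.6]
grip_width: 0.0007
grasp_force: 0.0
q [-57.7  32.1  11.7  72.1  21.5  98.  -37.2] rot [-179.7   35.1  100.5] pos [0.5342 0.3555 0.2393] sx,u,w [  0.6094 347.8639 -79.6423] tip [  0.6757 330.864  -79.6166]
```

View pics/v4.png

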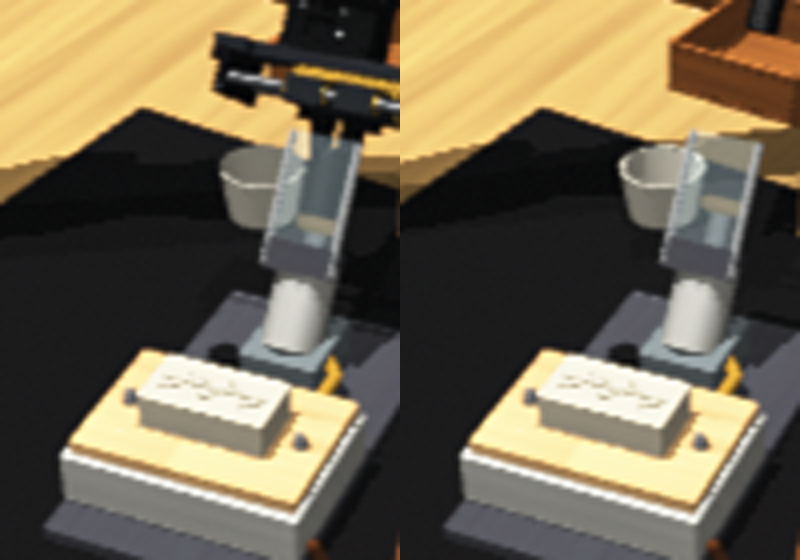

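The left half shows the head pushed down to about (315,227) with the finger on it. The right half shows it sprung back to about (725,203), with the plaque flush on its pins and the robot clear.

```bash
python3 -c "
from cell import env; print(env.sign_off())"
```

```text
the job is handed in; nothing more can be done
None
```

The plaque with the two holes is flush on the stand's pins, and the plunger was pushed to its stop, held there for about 1 s and sprang back; I handed the job in at about 28 s with the robot clear.

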